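Draw the green chopping board from the leaning stack and stand it in the board rack

ROBOT

A 6-joint arm with a two-finger parallel gripper is mounted at the origin on a cart in front of the work surface, level with it; the furniture and walls round the work are solid. World frame = base frame: x ahead of the robot, y to its left, z up, the work surface at z = 0. Lengths are in m, angles in rad, forces in N, time in s.
With the tool pointing down it reaches from about 0.25 to 0.725 m from the base axis. Payload 4 kg.
Tool frame: the origin (TCP) lies midway between the tips of the shut fingers; the grasp point (between the pads) lies 19 mm behind it; x points along the fingers, y is the direction in which the jaws open and shut, and the axes are right-handed (so a half turn about x gives the same grasp; the last joint's range is limited). The gripper opens to 85 mm and grips with 20 to 120 N. Pads are 22 mm wide; open, the fingers measure 114 mm over their backs; the gripper's body (76 mm by 85 mm) begins 54 mm behind the grasp point. The pads swing forward as they close: fully open they stand 13 mm farther back than shut.
Start: joints at [-1.329, 0.241, 0.005, 1.335, 0, 1.571], TCP at [0.12, -0.485, 0.231] pointing down, gripper open.
Joint ranges: [-2.72, 2.72], [-1.05, 1.87], [-1.09, 1.28], [-1.99, 2.15], [-1.42, 1.44], [-3.14, 3.14]. Speed limits (rad/s): [2.79, 2.79, 3.14, 3.14, 3.14, 3.14].

INTERFACE

Orientations are given as a unit quaternion [x, y, z, w].
In Python, from workcell import * gives the robot as it stands.
- The arm moves only by the tool play_rows, never from a script. Its argument "plan" is a list of rows, each a list of 7 numbers: the shift along the tool's x, y, z in mm, then the turn, a rotation vector about the tool's x, y, z in rad, then the closure, from -1 (fully open) to 1 (shut). In form: [[x, y, z, rx, ry, rz, grip], ...]. A call has 1 to 20 rows; each row shifts and turns the commanded pose from where the row before left it, along the tool's axes as they then stand; what a row does not reach is not made up. A row lasts 1/12 s, in which the tool goes at most 41.7 mm and 7.16 degrees, less where a joint would pass 70% of its speed; a pose out of reach is approached as far as the arm can. A call with a gripper value outside its range is refused whole. The fingers move at their own pace and stop on an object; the grip force is fixed at half the most. Time passes only in rows, so rows that do not move let the fingers close. It gives the time, the measured TCP pose, the force and the opening at its end, in the units of the state.
- get_obs(): the state, without advancing time (a new reading comes with each control period).
- camera(name): name is "scene" or "top" or "wrist"; returns a dict with "frame" (400x640x3 uint8, red, green, blue), "depth" (400x640 float32, m along the optical axis (not along the pixel's ray), 0 where there is no reading), "fx", "fy", "cx", "cy" (pixels), "distortion" ([k1, k2, p1, p2, k3] as OpenCV has them; the pictures are not rectified), "camera_from_world" (4x4, takes a point from world to camera coordinates). Camera axes: x right, y up, looking along -z (the intrinsics and any distortion apply to the point x, -y, -z); pixel columns grow to the right and rows downward; lengths in m; the calibration is good to about 2 mm. A picture is of the moment at which its call begins.
- job_done(): hands the job in, once; it reports no verdict.
Trained networks look in a picture, given as the dict that the camera call returned (one of the last four; its "shot" number tells which), for a name from the list of things; names that differ only in an ending like _2 or _b are one class to them, and where a whole thing is asked for, a point or a joint stands for the part that bears it (a point fixed in the world has none). Each returns a list of dicts, best first, with "confidence" (0 to 1); they miss things now and then, are a little off and sometimes report something else, mostly with a low value. They report only what shows in the picture. A call takes as long as a camera call. They do not tell look-alikes from the thing itself.
- search_frame(thing, picture): "centre" ([x, y, z] in m, in world coordinates, good to about 4 mm: the middle of the surface that is visible of it).
- pinpoint(thing, picture): "centre" ([x, y, z] in m, in world coordinates, good to about 4 mm: a listed point, or the origin of a listed thing).
The state is a dict: "clock": time; "joint_pos": joint angles; "joint_vel": joint speeds; "tau": joint torques, N m; "eef_pos": TCP position; "tool_rot": TCP orientation; "ft_force": force on the tool from outside, world axes, zero at the start; "ft_torque": the same for the moment, N m; "grip_width": finger opening in m.
Only numpy, scipy, OpenCV 4.12 (cv2) and the standard library are available. Lean on these libraries where they do the work, as an engineer would, in place of code of your own. Each camera call takes 0.05 s, during which the arm holds its last target. There are 200 camera calls.

TASK

The big green chopping board has dried: draw it out of the stack leaning against the bread box, so that the red and the blue board stay leaning there, and stand it upright in one of the empty slots of the wire board rack, right down on the rack's base wires and about centred. Lower it in gently, and leave the white and yellow boards standing in the rack and the mug, tin and pepper drum where they are.

Things in the scene. Friction and masses are not known exactly. Their poses are not given: they have to be found in the camera images.
- green_mid (a point): centre of the big green plastic chopping board, 12 mm thick (x), 200 long (y), 165 high (z, up along the board), 0.3 to 0.5 kg. Its lower edge is on the worktop, its top leans 0.25 rad to the robot's left, towards the box (+x). It is the middle board of the stack or the one next to the box; the boards touch face to face; its top 43 mm rise above the other two, free on both faces.
- green_board: the same green board; origin at the middle of its lower edge face, axes as green_mid
- red_mid (a point): centre of the red plastic board in the stack, 12 x 190 x 122 mm (x, y, z as for the green board); loose; next to the bread box or in the middle
- blue_mid (a point): centre of the blue plastic board, 12 x 190 x 122 mm, loose; always the outermost one of the stack, farthest from the bread box
- bread_box: cream bread box with a flat wooden lid, 150 x 220 x 105 mm (x, y, z), too heavy to shift; origin at the centre of its underside; its long -x side looks to the robot's right and the stack leans on that edge of the lid, 105 mm above the worktop. Wall cabinets hang 0.55 m above the back of the worktop (fronts from x = 0.58 m at y = -0.2 to x = 0.68 m at y = 0.2)
- board_rack: fixed steel wire rack, 136 mm deep (x), 120 wide (y); origin at worktop level under its centre. Five hoops of 5 mm wire, 77.5 mm high, at x = -56, -28, 0, 28, 56 mm make four slots 23 mm clear. Boards stand in them on base wires whose top is 12 mm above the worktop, faces along the rack's x, long edge along y
- slot_4 (a point): middle of the empty slot at the robot's left end (rack x = +42 mm), on top of the base wires; axes as the rack
- slot_3 (a point): middle of the other empty slot, next to it (rack x = +14 mm), on top of the base wires; axes as the rack
- white_mid (a point): centre of the white board, 12 x 170 x 105 mm, standing loose in the slot at the robot's right end; its top is 117 mm above the worktop
- yellow_mid (a point): centre of the yellow board, 12 x 170 x 110 mm, standing loose in the second slot from the right; its top is 122 mm above the worktop
- mug_mid (a point): middle of the orange mug, 80 mm wide and 101 mm high, standing loose at the robot's right
- tin_mid (a point): middle of the small food tin, 75 mm across and 58 mm high, standing loose at the back, right of the bread box
- pepper_mid (a point): middle of the black and white pepper drum, 46 mm across and 98 mm high, standing loose at the back, right of the tin
Not all that is in view belongs to the job. Of the things that look like the part that bears yellow_mid, the larger one is meant.

How it is judged:
By the outcome, as a careful person would: the job done as asked, in the order asked, and still so for the second after the job is handed in, with the robot touching nothing.
It also fails if it takes over 43 s, if anything falls off the work surface, if the arm or the gripper's body presses on something with over 40 N, if the wrist force passes 120 N, or if a joint passes its speed limit or range.

## Working session

There is one attempt and no reset: what is moved stays moved. The work goes in short steps, Python scripts to look and compute and a tool call to move; the robot and the scene stay as the last step left them, time stands still between calls to the robot, and variables do not carry over. Pictures are saved under pics/ and viewed, about 8 in all and at most 12, crops included, and the job is handed in when it is done.

Besides the shell and the picture viewer there is one more tool, called after ">>>" as a command line: name --pt "numbers of a row" for each row, then --argument value for the rest. play_rows: Moves the arm, as the interface text tells. Its arguments: {"type":"object","properties":{"plan":{"type":"array","items":{"type":"array","items":{"type":"number"}}}},"required":["plan"]}

```bash
mkdir -p pics; ls; cat > h.py <<'E'
from workcell import *
import numpy as np, cv2
from scipy.spatial.transform import Rotation as R
def cloud(c):
    d=c["depth"];h,w=d.shape
    u,v=np.meshgrid(np.arange(w),np.arange(h))
    K=np.array([[c["fx"],0,c["cx"]],[0,c["fy"],c["cy"]],[0,0,1.]])
    p=cv2.undistortPoints(np.stack([u,v],-1).reshape(-1,1,2).astype(np.float64),K,np.array(c["distortion"],float)).reshape(h,w,2)
    P=np.stack([p[...,0]*d,-p[...,1]*d,-d],-1)
    T=np.linalg.inv(np.array(c["camera_from_world"]))
    W=P@T[:3,:3].T+T[:3,3]
    W[d<=0]=np.nan
    return W
def save(c,n): cv2.imwrite("pics/"+n,c["frame"][...,::-1])
E
python3 - <<'E'
from h import *
for n in ("scene","top"):
    c=camera(n); save(c,n+"1.png"); np.save(n+"1.npy",cloud(c)); np.save(n+"1f.npy",c["frame"])
    print(n,np.linalg.inv(np.array(c["camera_from_world"])).round(3).tolist(),c["fx"])
    for t in ["green_mid","green_board","red_mid","blue_mid","bread_box","board_rack","slot_4","slot_3","white_mid","yellow_mid","mug_mid","tin_mid","pepper_mid"]:
        try: print(t,[(np.round(r["centre"],3).tolist(),round(r["confidence"],2)) for r in pinpoint(t,c)[:3]])
        except Exception as e: print(t,e)
print(get_obs())
E
```

```text
pics
scene [[0.773, 0.368, -0.517, -0.16], [-0.634, 0.463, -0.619, -1.003], [0.012, 0.806, 0.591, 0.87], [0.0, 0.0, 0.0, 1.0]] 486.59594527895797
green_mid []
green_board []
red_mid []
blue_mid [([0.552, 0.095, 0.064], 0.75)]
bread_box []
board_rack [([0.45, -0.248, -0.0], 0.63)]
slot_4 []
slot_3 []
white_mid [([0.456, -0.284, 0.065], 0.6)]
yellow_mid [([0.439, -0.253, 0.065], 0.97)]
mug_mid [([0.393, -0.516, 0.053], 0.9), ([0.549, 0.093, 0.061], 0.35)]
tin_mid [([0.729, -0.029, 0.032], 0.81), ([0.696, -0.152, 0.047], 0.55)]
pepper_mid [([0.695, -0.153, 0.047], 0.71)]
top [[-0.006, 0.986, -0.164, 0.378], [-0.999, -0.012, -0.035, -0.182], [-0.036, 0.164, 0.986, 1.164], [0.0, 0.0, 0.0, 1.0]] 392.20056872409066
green_mid [([0.546, 0.112, 0.08], 0.88)]
green_board []
red_mid [([0.391, -0.51, 0.049], 0.48)]
blue_mid [([0.547, 0.087, 0.064], 0.78), ([0.439, -0.253, 0.067], 0.36)]
bread_box [([0.57, 0.208, 0.002], 0.9)]
board_rack [([0.457, -0.238, 0.001], 0.93)]
slot_4 [([0.455, -0.199, 0.009], 0.96)]
slot_3 [([0.455, -0.199, 0.009], 0.96)]
white_mid [([0.693, -0.155, 0.055], 0.65), ([0.45
[... 223 characters left out ...]
5), ([0.548, 0.088, 0.061], 0.55)]
{'clock': 1.4, 'joint_pos': array([-1.32902756e+00,  2.40609803e-01,  5.00383874e-03,  1.33522428e+00,
       -1.45805930e-06,  1.57079320e+00]), 'joint_vel': array([-0.00120381,  0.00106636, -0.00028291, -0.00183204,  0.00111514,
        0.0007927 ]), 'tau': array([-8.30149529e-04, -3.72211862e+01,  2.52684081e+01,  1.43329638e-03,
        5.39636824e-05, -1.29826283e-06]), 'eef_pos': array([ 0.11970768, -0.48544978,  0.23130303]), 'tool_rot': array([-0.70194449, -0.08528308,  0.70194841, -0.08525939]), 'ft_force': array([-0.47374352,  0.87881999,  0.19302479]), 'ft_torque': array([-0.00067095, -0.02523984,  0.00550233]), 'grip_width': 0.08537700846712641}
```

View pics/scene1.png

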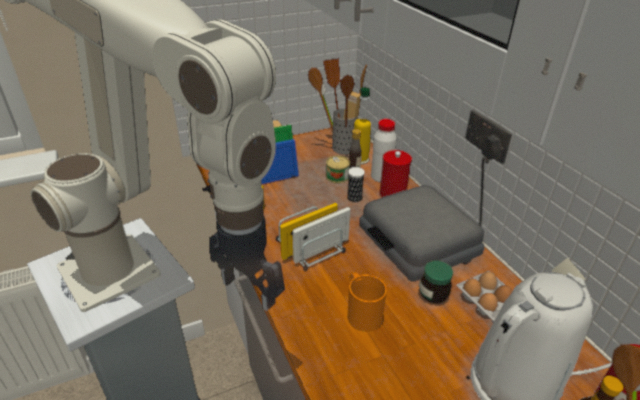

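View pics/top1.png

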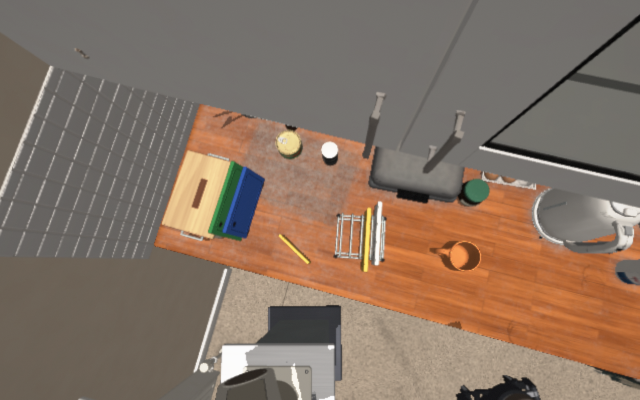

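```bash
python3 - <<'E'
import numpy as np,cv2
f=np.load("top1f.npy");W=np.load("top1.npy")
a=cv2.resize(f[140:250,150:275,::-1],None,fx=4,fy=4,interpolation=cv2.INTER_CUBIC)
b=cv2.resize(f[200:275,320:395,::-1],None,fx=4,fy=4,interpolation=cv2.INTER_CUBIC)
H=max(a.shape[0],b.shape[0]); p=lambda q:np.pad(q,((0,H-q.shape[0]),(0,4),(0,0)))
cv2.imwrite("pics/crop1.png",np.hstack([p(a),p(b)]))
hsv=cv2.cvtColor(f,cv2.COLOR_RGB2HSV).astype(int)
def region(m,n):
    P=W[m]; P=P[~np.isnan(P).any(1)]
    print(n,len(P),"min",P.min(0).round(3),"max",P.max(0).round(3),"med",np.median(P,0).round(3)); return P
uu,vv=np.meshgrid(np.arange(640),np.arange(400))
st=(uu>150)&(uu<275)&(vv>140)&(vv<250)
g=region(st&(abs(hsv[...,0]-70)<18)&(hsv[...,1]>150),"green")
b=region(st&(abs(hsv[...,0]-112)<14)&(hsv[...,1]>150),"blue")
lid=region(st&(W[...,2]>.095)&(W[...,2]<.115)&(hsv[...,0]<30)&(uu<225),"lid")
def pl(P,n):
    for _ in range(4):
        c=P.mean(0);u,s,v=np.linalg.svd(P-c,full_matrices=False);d=(P-c)@v[2]
        P=P[abs(d)<max(.003,1.5*d.std())]
    print(n,"plane c",c.round(4),"n",v[2].round(3),"axis",v[0].round(3),v[1].round(3),"std",d.std().round(4),len(P))
pl(b,"blue")
t=g[g[:,2]>.145];print(len(t));
print("green top rect",cv2.minAreaRect((t[:,:2]*1000).astype(np.float32)), t[:,2].max())
print("lid rect",cv2.minAreaRect((lid[:,:2]*1000).astype(np.float32)))
rk=(uu>325)&(uu<395)&(vv>205)&(vv<272)&(hsv[...,1]<60)&(hsv[...,2]>90)
ye=region((uu>355)&(uu<380)&(vv>200)&(vv<275)&(abs(hsv[...,0]-24)<7)&(hsv[...,1]>150)&(W[...,2]>.105),"yellow");print(cv2.minAreaRect((ye[:,:2]*1000).astype(np.float32)))
wh=region(rk&(W[...,2]>.1),"white");print(cv2.minAreaRect((wh[:,:2]*1000).astype(np.float32)))
h=region(rk&(W[...,2]>.06)&(W[...,2]<.09)&(uu<366),"hoops")
for q in h[np.argsort(h[:,1])][::max(1,len(h)//40)]: print(q.round(3).tolist(),end=" ")
np.savez("g.npz",g=g,b=b)
E
```

```text
Traceback (most recent call last):
ValueError: zero-size array to reduction operation minimum which has no identity
```

View pics/crop1.png

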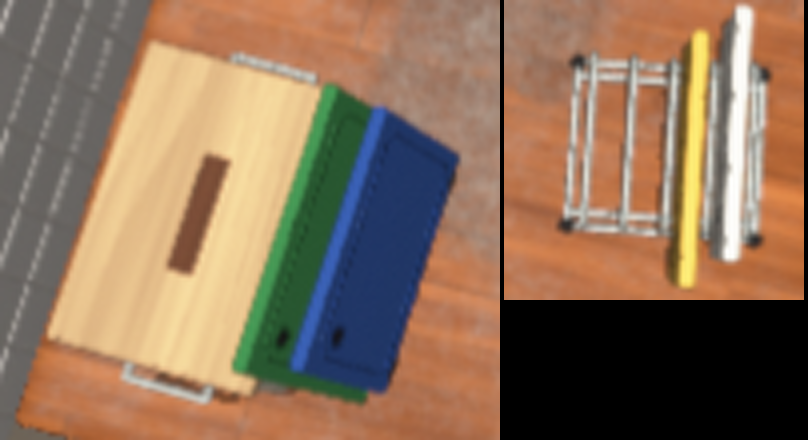

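```bash
python3 - <<'E'
import numpy as np,cv2
f=np.load("top1f.npy");W=np.load("top1.npy")
hsv=cv2.cvtColor(f,cv2.COLOR_RGB2HSV).astype(int)
print("nan frac",np.isnan(W).mean()); 
for u,v in [(243,180),(225,225),(245,215),(195,190),(347,238),(368,240),(377,235)]: print(u,v,f[v,u],hsv[v,u],W[v,u].round(3))
E
```

```text
nan frac 0.00410546875
243 180 [ 33  55 104] [111 174 104] [0.603 0.081 0.118]
225 225 [ 55  94 173] [110 174 173] [0.48  0.125 0.122]
245 215 [ 32  54 101] [110 174 101] [0.515 0.089 0.05 ]
195 190 [228 188 137] [ 17 102 228] [0.579 0.217 0.105]
347 238 [193 123  83] [ 11 145 193] [ 0.449 -0.204  0.002]
368 240 [248 221 104] [ 24 148 248] [ 0.436 -0.257  0.12 ]
377 235 [251 250 247] [ 23   4 251] [ 0.45  -0.281  0.117]
```

```bash
cat > m.py <<'E'
import numpy as np,cv2
f=np.load("top1f.npy");W=np.load("top1.npy")
hsv=cv2.cvtColor(f,cv2.COLOR_RGB2HSV).astype(int)
def region(m,n):
    P=W[m]; P=P[~np.isnan(P).any(1)]
    if len(P): print(n,len(P),"min",P.min(0).round(3),"max",P.max(0).round(3),"med",np.median(P,0).round(3))
    else: print(n,0)
    return P
def rect(P): print("   rect",cv2.minAreaRect((P[:,:2]*1000).astype(np.float32)) if len(P) else None)
def pl(P,n):
    for _ in range(5):
        c=P.mean(0);u,s,v=np.linalg.svd(P-c,full_matrices=False);d=(P-c)@v[2]
        P=P[abs(d)<max(.003,1.5*d.std())]
    nn=v[2]*np.sign(v[2][2]); print(n,"plane c",c.round(4),"n",nn.round(3),"lean",np.arcsin(nn[2]).round(3),"heading",np.arctan2(nn[1],nn[0]).round(3),"std",d.std().round(4),len(P))
uu,vv=np.meshgrid(np.arange(640),np.arange(400))
st=(uu>150)&(uu<275)&(vv>140)&(vv<250)
g=region(st&(abs(hsv[...,0]-72)<20)&(hsv[...,1]>90),"green")
b=region(st&(abs(hsv[...,0]-111)<8)&(hsv[...,1]>140),"blue")
pl(b[b[:,2]<.11],"blue"); pl(g[g[:,2]<.155],"green")
t=g[g[:,2]>.152];print(len(t)); rect(t); print(t[:,2].max())
for k in (.02,.04,.06,.08,.1,.12,.14,.155):
    s=g[abs(g[:,2]-k)<.01]; 
    if len(s): print(k,len(s),s.mean(0).round(3),s[np.argmin(s[:,0])].round(3),s[np.argmax(s[:,0])].round(3))
lid=region(st&(W[...,2]>.095)&(W[...,2]<.115)&(hsv[...,0]<30)&(uu<228),"lid");rect(lid)
ye=region((uu>355)&(uu<380)&(vv>200)&(vv<275)&(abs(hsv[...,0]-24)<7)&(hsv[...,1]>90)&(W[...,2]>.105),"yellow");rect(ye)
rk=(uu>325)&(uu<395)&(vv>200)&(vv<275)
wh=region(rk&(uu>371)&(W[...,2]>.1)&(hsv[...,1]<50),"white");rect(wh)
h=region(rk&(W[...,2]>.06)&(W[...,2]<.095)&(uu<366),"hoops"); rect(h)
print(h[np.argsort(h[:,1])][::max(1,len(h)//40)].round(3).tolist())
print(region((uu>335)&(uu<367)&(vv>212)&(vv<262)&(W[...,2]>.006)&(W[...,2]<.02),"base").shape)
E
python3 m.py
```

```text
green 986 min [0.447 0.085 0.01 ] max [0.646 0.156 0.167] med [0.541 0.12  0.147]
blue 1535 min [0.455 0.047 0.006] max [0.64  0.132 0.124] med [0.544 0.089 0.079]
blue plane c [0.5433 0.0845 0.063 ] n [-0.27  -0.929  0.252] lean 0.255 heading -1.854 std 0.0011 1152
green plane c [0.5386 0.117  0.1303] n [-0.269 -0.931  0.249] lean 0.251 heading -1.852 std 0.0011 637
400
   rect ((551.03125, 124.75701904296875), (13.829943656921387, 194.97218322753906), 73.75860595703125)
0.16699456391940204
0.02 10 [0.451 0.114 0.023] [0.447 0.116 0.03 ] [0.454 0.112 0.021]
0.04 9 [0.452 0.119 0.045] [0.449 0.122 0.049] [0.455 0.117 0.046]
0.06 10 [0.453 0.123 0.062] [0.451 0.125 0.068] [0.457 0.122 0.061]
0.08 11 [0.455 0.128 0.081] [0.45  0.126 0.075] [0.458 0.127 0.084]
0.1 14 [0.456 0.133 0.1  ] [0.452 0.133 0.1  ] [0.46  0.134 0.099]
0.12 190 [0.546 0.113 0.123] [0.453 0.138 0.12 ] [0.64  0.088 0.129]
0.14 308 [0.546 0.118 0.14 ] [0.454 0.145 0.142] [0.641 0.091 0.146]
0.155 515 [0.548 0.123 0.157] [0.456 0.147 0.15 ] [0.646 0.101 0.161]
lid 3849 min [0.446 0.129 0.095] max [0.723 0.342 0.115] 
[... 1083 characters left out ...]
8, 0.077], [0.414, -0.237, 0.078], [0.395, -0.237, 0.075], [0.393, -0.235, 0.073], [0.503, -0.217, 0.077], [0.486, -0.217, 0.081], [0.497, -0.214, 0.076], [0.472, -0.214, 0.075], [0.461, -0.214, 0.082], [0.447, -0.213, 0.08], [0.453, -0.211, 0.076], [0.434, -0.21, 0.08], [0.417, -0.21, 0.081], [0.396, -0.21, 0.075], [0.396, -0.207, 0.071], [0.512, -0.19, 0.07], [0.492, -0.189, 0.077], [0.472, -0.189, 0.079], [0.484, -0.186, 0.075], [0.464, -0.186, 0.079], [0.445, -0.186, 0.078], [0.456, -0.183, 0.08], [0.437, -0.183, 0.076], [0.417, -0.183, 0.079], [0.399, -0.183, 0.074], [0.409, -0.18, 0.078]]
base 200 min [ 0.388 -0.254  0.007] max [ 0.52  -0.171  0.017] med [ 0.463 -0.194  0.012]
(200, 3)
```

```bash
cat >> h.py <<'E'
def now():
    o=get_obs(); return np.array(o["eef_pos"]),R.from_quat(o["tool_rot"]),o
def rows(p0,R0,p1,R1,n):
    """n equal rows; print one row (body-frame) - translation changes with rotation"""
    w=(R0.inv()*R1).as_rotvec(); out=[]
    Rk=R0
    for k in range(n):
        d=Rk.inv().apply((p1-p0)/n)*1000
        out.append([*d.round(1),*(w/n).round(4)]); Rk=Rk*R.from_rotvec(w/n)
    return out
def frame(x,y):
    x=x/np.linalg.norm(x); y=y-x*(x@y); y/=np.linalg.norm(y)
    return R.from_matrix(np.stack([x,y,np.cross(x,y)],1))
h=1.290;L=.25
nb=np.array([np.cos(h),np.sin(h),0]); e=np.array([-np.sin(h),np.cos(h),0])
u=np.cos(L)*np.array([0,0,1])+np.sin(L)*nb; nx=np.cos(L)*nb-np.sin(L)*np.array([0,0,1])
E
cat > g.py <<'E'
from h import *
import io,contextlib
with contextlib.redirect_stdout(io.StringIO()):
    from m import g,b
n=-nx; c=np.array([.5386,.117,.1303])
a=g[g[:,2]>.125]@e; print("e range",np.percentile(a,[0,1,99,100]).round(4), "blue",np.percentile(b@e,[1,99]).round(4))
mid=(np.percentile(a,1)+np.percentile(a,99))/2
# mid-plane point at e=mid, z=.1614
A=np.array([nx,e,[0,0,1]]); top=np.linalg.solve(A,[c@nx+.006,mid,.1614])
print("top edge centre",top.round(4),"green mid",(top-.0825*u).round(4),"low",(top-.165*u).round(4))
p,R0,o=now(); print(R0.as_matrix().round(3).tolist(),p)
for s in (1,-1):
    Rt=frame(-u,s*nx); w=(R0.inv()*Rt).as_rotvec(); print(s,w.round(3),np.linalg.norm(w).round(3))
E
python3 g.py
```

```text
e range [-0.5924 -0.5893 -0.3988 -0.3964] blue [-0.5901 -0.4091]
top edge centre [0.5511 0.1281 0.1614] green mid [0.5455 0.1085 0.0815] low [0.5398 0.0889 0.0015]
[[-0.0, 0.239, -0.971], [0.0, -0.971, -0.239], [-1.0, -0.0, 0.0]] [ 0.11970768 -0.48544978  0.23130303]
1 [-2.601 -0.327 -0.087] 2.623
-1 [ 0.52  -0.065  0.244] 0.578
```

>>> play_rows --pt "0 0 0 -0.1 0 0 -0.2" --pt "0 0 0 -0.1 0 0 -0.2"

```text
clock: 1.57
eef_pos: [0.1197, -0.4855, 0.2313]
tool_rot: [-0.69, -0.157, 0.69, -0.157]
ft_force: [-0.3, -0.4, -0.9]
grip_width: 0.0642
```

```bash
cat > plan.py <<'E'
from h import *
top=np.array([.5511,.1281,.1614])
p,R0,o=now(); print(o["joint_pos"].round(3),o["grip_width"],p.round(4))
Rt=frame(-u,nx); pt=top+.035*u   # tips 35 mm above the top edge
print(pt)
w=(R0.inv()*Rt).as_rotvec()
for r in rows(p,R0,pt,Rt,24): print(r)
E
python3 plan.py
```

```text
[-1.329  0.241  0.005  1.335 -0.     1.366] 0.06420720984367265 [ 0.1197 -0.4855  0.2313]
[0.55349963 0.13642    0.19531193]
[np.float64(1.5), np.float64(-15.6), np.float64(-27.5), np.float64(-0.0999), np.float64(-0.0126), np.float64(-0.0048)]
[np.float64(1.2), np.float64(-12.7), np.float64(-28.9), np.float64(-0.0999), np.float64(-0.0126), np.float64(-0.0048)]
[np.float64(0.9), np.float64(-9.8), np.float64(-30.1), np.float64(-0.0999), np.float64(-0.0126), np.float64(-0.0048)]
[np.float64(0.6), np.float64(-6.7), np.float64(-30.9), np.float64(-0.0999), np.float64(-0.0126), np.float64(-0.0048)]
[np.float64(0.2), np.float64(-3.6), np.float64(-31.4), np.float64(-0.0999), np.float64(-0.0126), np.float64(-0.0048)]
[np.float64(-0.2), np.float64(-0.5), np.float64(-31.6), np.float64(-0.0999), np.float64(-0.0126), np.float64(-0.0048)]
[np.float64(-0.6), np.float64(2.7), np.float64(-31.5), np.float64(-0.0999), np.float64(-0.0126), np.float64(-0.0048)]
[np.float64(-1.0), np.float64(5.8), np.float64(-31.1), np.float64(-0.0999), np.float64(-0.0126), np.float64(-0.0048)]
[np.float64(-1.4), np.float6
[... 1165 characters left out ...]
float64(-5.1), np.float64(30.0), np.float64(-8.6), np.float64(-0.0999), np.float64(-0.0126), np.float64(-0.0048)]
[np.float64(-5.4), np.float64(30.7), np.float64(-5.5), np.float64(-0.0999), np.float64(-0.0126), np.float64(-0.0048)]
[np.float64(-5.6), np.float64(31.0), np.float64(-2.3), np.float64(-0.0999), np.float64(-0.0126), np.float64(-0.0048)]
[np.float64(-5.7), np.float64(31.1), np.float64(0.8), np.float64(-0.0999), np.float64(-0.0126), np.float64(-0.0048)]
[np.float64(-5.8), np.float64(30.8), np.float64(4.0), np.float64(-0.0999), np.float64(-0.0126), np.float64(-0.0048)]
[np.float64(-5.9), np.float64(30.2), np.float64(7.1), np.float64(-0.0999), np.float64(-0.0126), np.float64(-0.0048)]
```

>>> play_rows --pt "1 -16 -27 -0.1 -0.0126 -0.0048 -0.2" --pt "1 -13 -29 -0.1 -0.0126 -0.0048 -0.2" --pt "1 -10 -30 -0.1 -0.0126 -0.0048 -0.2" --pt "0 -7 -31 -0.1 -0.0126 -0.0048 -0.2" --pt "0 -4 -31 -0.1 -0.0126 -0.0048 -0.2" --pt "0 0 -32 -0.1 -0.0126 -0.0048 -0.2" --pt "-1 3 -31 -0.1 -0.0126 -0.0048 -0.2" --pt "-1 6 -31 -0.1 -0.0126 -0.0048 -0.2" --pt "-1 9 -30 -0.1 -0.0126 -0.0048 -0.2" --pt "-2 12 -29 -0.1 -0.0126 -0.0048 -0.2" --pt "-2 15 -28 -0.1 -0.0126 -0.0048 -0.2" --pt "-3 17 -26 -0.1 -0.0126 -0.0048 -0.2" --pt "-3 20 -24 -0.1 -0.0126 -0.0048 -0.2" --pt "-4 22 -22 -0.1 -0.0126 -0.0048 -0.2" --pt "-4 24 -20 -0.1 -0.0126 -0.0048 -0.2" --pt "-4 26 -17 -0.1 -0.0126 -0.0048 -0.2" --pt "-5 28 -14 -0.1 -0.0126 -0.0048 -0.2" --pt "-5 29 -12 -0.1 -0.0126 -0.0048 -0.2"

```text
clock: 3.07
eef_pos: [0.447, -0.0204, 0.2064]
tool_rot: [0.228, 0.646, -0.376, 0.625]
ft_force: [-0.1, -0.5, 0.3]
grip_width: 0.0513
```

```bash
sed -i 's/,24)/,8)/; s/print(r)/print(*r)/' plan.py; python3 plan.py
```

```text
[ 0.068  0.25  -0.068  1.382 -0.167  0.966] 0.051268503767036754 [ 0.447  -0.0204  0.2064]
[0.55349963 0.13642    0.19531193]
-3.6 22.5 -6.7 -0.0748 -0.0094 -0.0035
-3.7 22.9 -5.0 -0.0748 -0.0094 -0.0035
-3.9 23.2 -3.2 -0.0748 -0.0094 -0.0035
-4.0 23.4 -1.4 -0.0748 -0.0094 -0.0035
-4.0 23.4 0.3 -0.0748 -0.0094 -0.0035
-4.1 23.3 2.1 -0.0748 -0.0094 -0.0035
-4.2 23.0 3.9 -0.0748 -0.0094 -0.0035
-4.2 22.7 5.6 -0.0748 -0.0094 -0.0035
```

>>> play_rows --pt "-3.6 22.5 -6.7 -0.075 -0.0094 -0.0035 -0.2" --pt "-3.7 22.9 -5 -0.075 -0.0094 -0.0035 -0.2" --pt "-3.9 23.2 -3.2 -0.075 -0.0094 -0.0035 -0.2" --pt "-4 23.4 -1.4 -0.075 -0.0094 -0.0035 -0.2" --pt "-4 23.4 0.3 -0.075 -0.0094 -0.0035 -0.2" --pt "-4.1 23.3 2.1 -0.075 -0.0094 -0.0035 -0.2" --pt "-4.2 23 3.9 -0.075 -0.0094 -0.0035 -0.2" --pt "-4.2 22.7 5.6 -0.075 -0.0094 -0.0035 -0.2" --pt "0 0 0 0 0 0 -0.2"

```text
clock: 3.82
eef_pos: [0.5549, 0.1383, 0.1939]
tool_rot: [0.011, 0.707, -0.184, 0.683]
ft_force: [0.9, 0.9, -0.3]
grip_width: 0.0513
```

```bash
cat >> plan.py <<'E'
print("error in tool axes",(R0.inv().apply(pt-p)*1000).round(1),w.round(4))
E
sed -i 's/^for r.*//' plan.py; python3 plan.py; python3 - <<'E'
from h import *
c=camera("wrist"); save(c,"w1.png"); W=cloud(c); f=c["frame"]
print(np.array(c["camera_from_world"]).round(3).tolist())
hsv=cv2.cvtColor(f,cv2.COLOR_RGB2HSV).astype(int)
g=(abs(hsv[...,0]-72)<20)&(hsv[...,1]>80)
P=W[g];P=P[~np.isnan(P).any(1)]; print(len(P),P.min(0).round(3),P.max(0).round(3))
s=P@u; print("u max",np.percentile(s,[50,95,99]).round(4)," expected top",(np.array([.5511,.1281,.1614])@u).round(4))
t=P[s>np.percentile(s,99)-.004]; x=t@nx; ee=t@e
print("top nx",np.percentile(x,[2,50,98]).round(4),"expected mid",(np.array([.5511,.1281,.1614])@nx).round(4),"e",np.percentile(ee,[1,99]).round(4),len(t))
E
```

```text
[ 0.35   0.519  0.291  1.491 -0.2    0.643] 0.051268467237006066 [0.5549 0.1383 0.1939]
[0.55349963 0.13642    0.19531193]
error in tool axes [-0.9 -2.4 -0.9] [ 0.0024  0.0001 -0.0017]
[[0.266, 0.932, -0.246, -0.229], [-0.94, 0.195, -0.278, 0.519], [-0.212, 0.305, 0.928, -0.262], [0.0, 0.0, 0.0, 1.0]]
7088 [ 0.454 -0.031  0.005] [0.724 0.218 0.281]
u max [0.2239 0.2252 0.2258]  expected top 0.2246
top nx [0.224  0.2294 0.2349] expected mid 0.2273 e [-0.5819 -0.3955] 6242
```

View pics/w1.png

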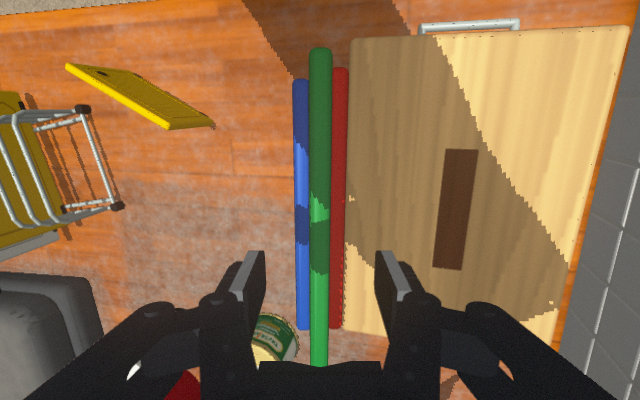

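>>> play_rows --pt "10 0 0 0 0 0 -0.2" --pt "10 0 0 0 0 0 -0.2" --pt "10 0 -1 0 0 0 -0.2" --pt "10 0 0 0 0 0 -0.2" --pt "8 0 0 0 0 0 -0.2" --pt "8 0 0 0 0 0 -0.2" --pt "6 0 0 0 0 0 -0.2" --pt "4 0 0 0 0 0 -0.2"

```text
clock: 4.53
eef_pos: [0.5473, 0.1186, 0.1304]
tool_rot: [0.012, 0.707, -0.187, 0.682]
ft_force: [-1.0, 0.0, -0.1]
grip_width: 0.051
```

>>> play_rows --pt "0 0 0 0 0 0 0.2" --pt "0 0 0 0 0 0 0.5" --pt "0 0 0 0 0 0 0.8" --pt "0 0 0 0 0 0 1" --pt "0 0 0 0 0 0 1" --pt "0 0 0 0 0 0 1" --pt "0 0 0 0 0 0 1"

```text
clock: 5.12
eef_pos: [0.548, 0.1195, 0.1316]
tool_rot: [0.012, 0.707, -0.186, 0.682]
ft_force: [0.1, 1.2, -0.2]
grip_width: 0.011
```

```bash
python3 - <<'E'
from h import *
p,R0,o=now(); print(p.round(4),"tip below top",(.2252-p@u).round(4),"nx",(p@nx).round(4),"e",(p@e).round(4),o["joint_pos"].round(3),o["ft_force"],o["ft_torque"])
c=camera("wrist"); save(c,"w2.png")
E
```

```text
[0.548  0.1195 0.1316] tip below top 0.0317 nx 0.2259 e -0.4934 [ 0.324  0.53   0.143  1.328 -0.204  0.623] [ 0.10353486  1.19916716 -0.24072823] [ 0.53585841 -0.23257847  0.02927172]
```

View pics/w2.png

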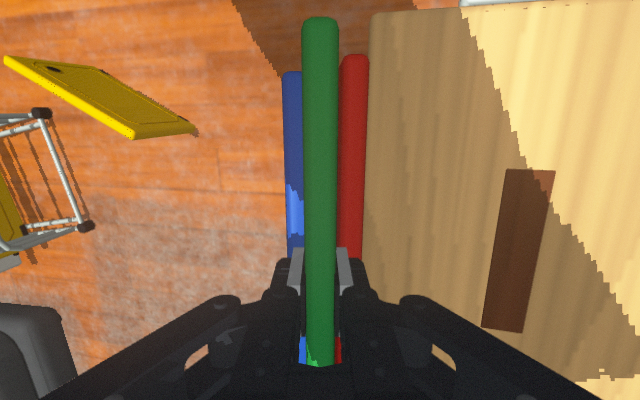

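>>> play_rows --pt "-2 0 0 0 0 0 1" --pt "-3 0 0 0 0 0 1" --pt "-4 0 0 0 0 0 1" --pt "-5 0 0 0 0 0 1" --pt "-6 0 0 0 0 0 1" --pt "-6 0 0 0 0 0 1" --pt "-6 0 0 0 0 0 1" --pt "-6 0 0 0 0 0 1" --pt "-6 0 0 0 0 0 1" --pt "-6 0 0 0 0 0 1"

```text
clock: 6.0
eef_pos: [0.5512, 0.1311, 0.1805]
tool_rot: [0.012, 0.707, -0.187, 0.682]
ft_force: [0.1, -0.1, -3.3]
grip_width: 0.0113
```

```bash
cat > chk.py <<'E'
import sys
from h import *
p,R0,o=now(); print(p.round(4),"nx",(p@nx).round(4),"e",(p@e).round(4),"u",(p@u).round(4),o["joint_pos"].round(3),o["ft_force"].round(1),o["grip_width"])
c=camera("top"); W=cloud(c); f=c["frame"]; save(c,sys.argv[1])
hsv=cv2.cvtColor(f,cv2.COLOR_RGB2HSV).astype(int)
uu,vv=np.meshgrid(np.arange(640),np.arange(400)); st=(uu>150)&(uu<400)&(vv>100)&(vv<290)
for nme,hh,d,sm in (("blue",111,8,140),("green",72,20,90),("red",177,6,120)):
    m=st&((abs(hsv[...,0]-hh)<d)|((nme=="red")&(hsv[...,0]<3)))&(hsv[...,1]>sm)
    P=W[m];P=P[~np.isnan(P).any(1)]
    if len(P)>10: print(nme,len(P),np.percentile(P,1,axis=0).round(3),np.percentile(P,99,axis=0).round(3),"nx,e,u med",np.median(P@np.array([nx,e,u]).T,axis=0).round(4))
E
python3 chk.py t2.png
```

```text
[0.5512 0.1311 0.1805] nx 0.2254 e -0.4933 u 0.2438 [ 0.341  0.514  0.248  1.453 -0.202  0.64 ] [ 0.1 -0.1 -3.3] 0.011278188322601882
blue 1496 [0.458 0.05  0.013] [0.632 0.122 0.123] nx,e,u med [ 0.2065 -0.4983  0.1355]
green 1678 [0.454 0.087 0.09 ] [0.641 0.158 0.213] nx,e,u med [ 0.2177 -0.4813  0.231 ]
```

>>> play_rows --pt "-6 0 0 0 0 0 1" --pt "-6 0 0 0 0 0 1" --pt "-6 0 0 0 0 0 1" --pt "-6 0 0 0 0 0 1" --pt "-6 0 0 0 0 0 1" --pt "-6 0 0 0 0 0 1" --pt "-5 0 0 0 0 0 1" --pt "-5 0 0 0 0 0 1" --pt "-5 0 0 0 0 0 1" --pt "-5 0 0 0 0 0 1" --pt "-5 0 0 0 0 0 1" --pt "-5 0 0 0 0 0 1" --pt "-5 0 0 0 0 0 1" --pt "-5 0 0 0 0 0 1" --pt "-5 0 0 0 0 0 1" --pt "-5 0 0 0 0 0 1" --pt "-4 0 0 0 0 0 1"

```text
clock: 7.47
eef_pos: [0.5576, 0.1525, 0.2676]
tool_rot: [0.012, 0.707, -0.186, 0.682]
ft_force: [0.3, 0.8, -4.1]
grip_width: 0.0111
```

```bash
python3 chk.py t3.png
```

```text
[0.5576 0.1525 0.2676] nx 0.2255 e -0.4935 u 0.3338 [ 0.37   0.519  0.481  1.686 -0.197  0.669] [ 0.3  0.8 -4.1] 0.011108294854867135
blue 1741 [0.46  0.052 0.012] [0.635 0.134 0.119] nx,e,u med [ 0.2158 -0.4992  0.1309]
green 3129 [0.461 0.096 0.146] [0.646 0.178 0.3  ] nx,e,u med [ 0.2177 -0.4897  0.2964]
red 24 [0.454 0.121 0.011] [0.464 0.147 0.115] nx,e,u med [ 0.2334 -0.4035  0.1238]
```

```bash
cat > plan2.py <<'E'
import sys
from h import *
hr=1.485; rx=np.array([np.cos(hr),np.sin(hr),0]); Rv=frame(np.array([0,0,-1.]),rx)
if __name__=="__main__":
    t=np.array(eval(sys.argv[1])); n=int(sys.argv[2])
    p,R0,o=now(); print(p.round(4),o["joint_pos"].round(3),"err tool mm",(R0.inv().apply(t-p)*1000).round(1),"rot",(R0.inv()*Rv).as_rotvec().round(4))
    for r in rows(p,R0,t,Rv,n): print(*r)
E
python3 plan2.py .457,-.198,.265 18
```

```text
[0.5579 0.1527 0.2683] [ 0.37   0.519  0.482  1.687 -0.197  0.669] err tool mm [  93.1 -352.9    1.4] rot [-0.1972 -0.0237  0.2482]
5.2 -19.6 0.1 -0.011 -0.0013 0.0138
4.9 -19.7 -0.1 -0.011 -0.0013 0.0138
4.6 -19.7 -0.4 -0.011 -0.0013 0.0138
4.4 -19.8 -0.6 -0.011 -0.0013 0.0138
4.1 -19.8 -0.8 -0.011 -0.0013 0.0138
3.8 -19.9 -1.0 -0.011 -0.0013 0.0138
3.5 -19.9 -1.3 -0.011 -0.0013 0.0138
3.3 -20.0 -1.5 -0.011 -0.0013 0.0138
3.0 -20.0 -1.7 -0.011 -0.0013 0.0138
2.7 -20.0 -1.9 -0.011 -0.0013 0.0138
2.4 -20.0 -2.1 -0.011 -0.0013 0.0138
2.1 -20.0 -2.4 -0.011 -0.0013 0.0138
1.9 -20.0 -2.6 -0.011 -0.0013 0.0138
1.6 -20.0 -2.8 -0.011 -0.0013 0.0138
1.3 -20.0 -3.0 -0.011 -0.0013 0.0138
1.0 -20.0 -3.3 -0.011 -0.0013 0.0138
0.7 -20.0 -3.5 -0.011 -0.0013 0.0138
0.5 -19.9 -3.7 -0.011 -0.0013 0.0138
```

>>> play_rows --pt "5.2 -19.6 0.1 -0.011 -0.0013 0.0138 1" --pt "4.9 -19.7 -0.1 -0.011 -0.0013 0.0138 1" --pt "4.6 -19.7 -0.4 -0.011 -0.0013 0.0138 1" --pt "4.4 -19.8 -0.6 -0.011 -0.0013 0.0138 1" --pt "4.1 -19.8 -0.8 -0.011 -0.0013 0.0138 1" --pt "3.8 -19.9 -1 -0.011 -0.0013 0.0138 1" --pt "3.5 -19.9 -1.3 -0.011 -0.0013 0.0138 1" --pt "3.3 -20 -1.5 -0.011 -0.0013 0.0138 1" --pt "3 -20 -1.7 -0.011 -0.0013 0.0138 1" --pt "2.7 -20 -1.9 -0.011 -0.0013 0.0138 1" --pt "2.4 -20 -2.1 -0.011 -0.0013 0.0138 1" --pt "2.1 -20 -2.4 -0.011 -0.0013 0.0138 1" --pt "1.9 -20 -2.6 -0.011 -0.0013 0.0138 1" --pt "1.6 -20 -2.8 -0.011 -0.0013 0.0138 1" --pt "1.3 -20 -3 -0.011 -0.0013 0.0138 1" --pt "1 -20 -3.3 -0.011 -0.0013 0.0138 1" --pt "0.7 -20 -3.5 -0.011 -0.0013 0.0138 1" --pt "0.5 -19.9 -3.7 -0.011 -0.0013 0.0138 1" --pt "0 0 0 0 0 0 1" --pt "0 0 0 0 0 0 1"

```text
clock: 9.18
eef_pos: [0.4559, -0.1994, 0.2639]
tool_rot: [0.031, 0.707, -0.031, 0.706]
ft_force: [-0.4, -0.3, -3.2]
grip_width: 0.0112
```

```bash
python3 plan2.py .457,-.198,.265 1; cat > chk2.py <<'E'
import sys
from plan2 import *
ry=np.array([-rx[1],rx[0],0]); o0=np.array([.455,-.240,0])
p,R0,o=now(); print("TCP rack",((p-o0)@rx).round(4),((p-o0)@ry).round(4),o["ft_force"].round(1))
for cn in ("wrist","top","scene"):
    c=camera(cn); W=cloud(c); f=c["frame"]; save(c,cn+sys.argv[1]+".png")
    hsv=cv2.cvtColor(f,cv2.COLOR_RGB2HSV).astype(int)
    X=(W-o0)@rx; Y=(W-o0)@ry; Z=W[...,2]; near=(abs(X)<.13)&(abs(Y)<.16)
    g=near&(abs(hsv[...,0]-72)<20)&(hsv[...,1]>80)
    if g.sum()>50: print(cn,"green",g.sum(),"X",np.percentile(X[g],[1,50,99]).round(4),"Y",np.percentile(Y[g],[0,1,99,100]).round(4),"Z",np.percentile(Z[g],[1,99]).round(4))
    y=near&(abs(hsv[...,0]-24)<7)&(hsv[...,1]>90)&(Z>.11)&(Z<.135)&(X<.02)
    if y.sum()>30: print(cn,"yellow X",np.percentile(X[y],[2,50,98]).round(4),"Y",np.percentile(Y[y],[1,99]).round(4))
    h=near&(Z>.068)&(Z<.085)&(X>-.005)&(X<.07)&(hsv[...,1]<80)&(abs(Y)<.055)
    if h.sum()>30:
        H,ed=np.histogram(X[h],bins=np.arange(-.008,.074,.003)); print(cn,"hoops",h.sum(),[(round(a*1000),int(k)) for a,k in zip(ed,H) if k],"Y",np.percentile(Y[h],[1,99]).round(4))
        for s in (0,.028,.056):
            q=h&(abs(X-s)<.009); 
            if q.sum()>5: print("  ",s,np.median(X[q]).round(4),np.polyfit(Y[q],X[q],1).round(4))
E
python3 chk2.py A
```

```text
[ 0.4559 -0.1994  0.2639] [-4.110e-01  2.260e-01  7.100e-02  1.418e+00 -1.000e-03 -3.230e-01] err tool mm [-1.1  1.5  0.9] rot [-0.0024 -0.0025  0.0006]
-1.1 1.5 0.9 -0.0024 -0.0025 0.0006
TCP rack 0.0405 0.0025 [-0.4 -0.3 -3.2]
wrist green 10789 X [0.035  0.0406 0.0462] Y [-0.0289 -0.0253  0.1008  0.1021] Z [0.2912 0.2959]
wrist yellow X [-0.0192 -0.0127 -0.0077] Y [-0.0649  0.0988]
wrist hoops 549 [(-5, 8), (-2, 289), (1, 181), (55, 26), (58, 45)] Y [-0.0512  0.0538]
   0 0.0004 [-0.0032  0.0004]
   0.056 0.0581 [-0.005   0.0581]
scene green 3664 X [0.0335 0.038  0.0441] Y [-0.1293 -0.0925  0.102   0.1036] Z [0.1373 0.2949]
scene yellow X [-0.0209 -0.0166 -0.0073] Y [-0.0651  0.1009]
scene hoops 57 [(52, 10), (55, 28), (58, 14), (61, 5)] Y [-0.0508  0.0518]
   0.056 0.0571 [-0.0229  0.0571]
```

>>> play_rows --pt "6 1 0 0 0 0 1" --pt "10 1 0 0 0 0 1" --pt "10 0 0 0 0 0 1" --pt "6 0 0 0 0 0 1" --pt "0 0 0 0 0 0 1"

```text
clock: 9.75
eef_pos: [0.4557, -0.1954, 0.2298]
tool_rot: [0.03, 0.708, -0.029, 0.704]
ft_force: [-0.1, -0.2, -2.8]
grip_width: 0.011
```

```bash
python3 chk2.py B; python3 - <<'E'
import cv2
a=cv2.imread("pics/sceneB.png")[150:310,180:380]; b=cv2.imread("pics/wristB.png")
cv2.imwrite("pics/B.png",cv2.resize(a,None,fx=4,fy=3.7,interpolation=cv2.INTER_CUBIC))
E
```

```text
TCP rack 0.0445 0.0031 [-0.1 -0.2 -2.8]
wrist green 10810 X [0.0388 0.0444 0.05  ] Y [-0.0282 -0.0247  0.1012  0.1025] Z [0.2575 0.2622]
wrist yellow X [-0.0191 -0.0123 -0.0077] Y [-0.0648  0.0988]
wrist hoops 952 [(-5, 12), (-2, 332), (1, 229), (25, 259), (28, 120)] Y [-0.0507  0.0537]
   0 0.0005 [-0.003   0.0005]
   0.028 0.0275 [-0.0008  0.0275]
top yellow X [-0.0208 -0.0164 -0.0097] Y [0.0502 0.098 ]
scene green 3480 X [0.0352 0.04   0.0461] Y [-0.1174 -0.0916  0.102   0.1044] Z [0.1054 0.263 ]
scene yellow X [-0.0208 -0.0167 -0.0077] Y [-0.0653  0.1   ]
scene hoops 56 [(52, 9), (55, 29), (58, 16), (61, 2)] Y [-0.052   0.0517]
   0.056 0.0569 [-0.0047  0.0571]
```

View pics/B.png

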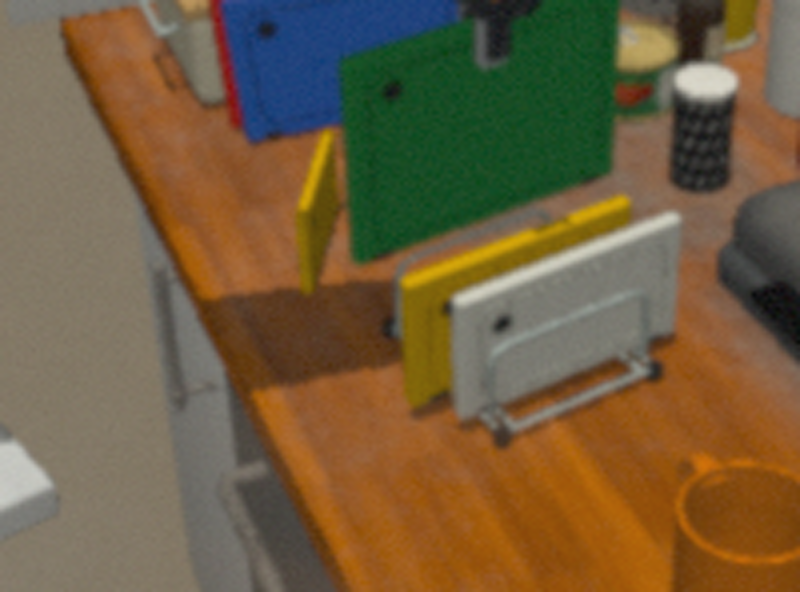

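```bash
python3 - <<'E'
from plan2 import *
p,R0,o=now(); M=R0.as_matrix(); print(M.round(4).tolist(),"rot",(R0.inv()*Rv).as_rotvec().round(4),p)
ry=np.array([-rx[1],rx[0],0]); o0=np.array([.455,-.240,0])
c=camera("scene"); W=cloud(c); hsv=cv2.cvtColor(c["frame"],cv2.COLOR_RGB2HSV).astype(int)
X=(W-o0)@rx; Y=(W-o0)@ry; Z=W[...,2]
g=(abs(X-.04)<.02)&(abs(Y)<.12)&(abs(hsv[...,0]-72)<20)&(hsv[...,1]>80)&(Z>.1)
A=np.c_[np.ones(g.sum()),Y[g],Z[g]-.1]; s=np.linalg.lstsq(A,X[g],rcond=None)[0]; r=X[g]-A@s; k=abs(r)<.003
print("X=a+bY+c(Z-.1)",np.linalg.lstsq(A[k],X[g][k],rcond=None)[0].round(4))
for a,b in ((-.09,-.07),(.07,.09)):
    q=g&(Y>a)&(Y<b); print("bottom z",a,np.percentile(Z[q],[0.5,2,99]).round(4))
E
```

```text
[[-0.0018, 0.0848, 0.9964], [-0.0004, 0.9964, -0.0848], [-1.0, -0.0005, -0.0018]] rot [ 0.0009 -0.0018  0.0005] [ 0.45691784 -0.19623821  0.23204507]
X=a+bY+c(Z-.1) [ 0.0402 -0.0013 -0.0039]
bottom z -0.09 [0.1037 0.1086 0.2627]
bottom z 0.07 [0.1064 0.1095 0.2632]
```

>>> play_rows --pt "0 -2.5 0 0 0 0 1" --pt "4 0 0 0 0 0 1" --pt "6 0 0 0 0 0 1" --pt "6 0 0 0 0 0 1" --pt "6 0 0 0 0 0 1" --pt "6 0 0 0 0 0 1" --pt "6 0 0 0 0 0 1" --pt "6 0 0 0 0 0 1" --pt "6 0 0 0 0 0 1" --pt "6 0 0 0 0 0 1" --pt "6 0 0 0 0 0 1" --pt "5 0 0 0 0 0 1" --pt "5 0 0 0 0 0 1" --pt "4 0 0 0 0 0 1" --pt "0 0 0 0 0 0 1"

```text
clock: 11.2
eef_pos: [0.4558, -0.1986, 0.1589]
tool_rot: [0.03, 0.708, -0.03, 0.705]
ft_force: [-0.4, 0.0, -3.9]
grip_width: 0.0108
```

```bash
python3 chk2.py C
```

```text
TCP rack 0.0413 0.0027 [-0.4  0.  -3.9]
wrist green 10944 X [0.0355 0.0412 0.0468] Y [-0.029  -0.0252  0.1009  0.1023] Z [0.1864 0.1911]
wrist yellow X [-0.0187 -0.0117 -0.0076] Y [-0.0382  0.0987]
wrist hoops 2214 [(-5, 16), (-2, 535), (1, 391), (25, 323), (28, 210), (52, 224), (55, 447), (58, 68)] Y [-0.0484  0.0543]
   0 0.0006 [-0.0033  0.0005]
   0.028 0.0276 [0.0013 0.0276]
   0.056 0.056 [-0.0048  0.056 ]
top yellow X [-0.0209 -0.0159 -0.0094] Y [0.0453 0.098 ]
scene green 2292 X [0.0235 0.0371 0.0428] Y [-0.12   -0.0926  0.1023  0.1042] Z [0.0418 0.1921]
scene yellow X [-0.0208 -0.0168 -0.0077] Y [-0.0661  0.1004]
```

>>> play_rows --pt "3 0 0 0 0 0 1" --pt "3 0 0 0 0 0 1" --pt "2 0 0 0 0 0 1" --pt "2 0 0 0 0 0 1" --pt "1 0 0 0 0 0 1" --pt "0 0 0 0 0 0 1"

```text
clock: 11.85
eef_pos: [0.4561, -0.1988, 0.1485]
tool_rot: [0.03, 0.707, -0.03, 0.706]
ft_force: [-1.0, -0.4, -3.0]
grip_width: 0.0111
```

>>> play_rows --pt "0.7 0 0 0 0 0 1" --pt "0.7 0 0 0 0 0 1" --pt "0 0 0 0 0 0 1"

```text
clock: 12.1
eef_pos: [0.4564, -0.1989, 0.1474]
tool_rot: [0.03, 0.707, -0.03, 0.706]
ft_force: [0.5, -0.0, -3.6]
grip_width: 0.0112
```

>>> play_rows --pt "0.7 0 0 0 0 0 1" --pt "0.7 0 0 0 0 0 1" --pt "0 0 0 0 0 0 1"

```text
clock: 12.35
eef_pos: [0.4565, -0.1989, 0.1461]
tool_rot: [0.03, 0.707, -0.03, 0.706]
ft_force: [0.5, 0.5, -2.3]
grip_width: 0.0109
```

>>> play_rows --pt "0.6 0 0 0 0 0 1" --pt "0.6 0 0 0 0 0 1" --pt "0 0 0 0 0 0 1"

```text
clock: 12.6
eef_pos: [0.4565, -0.199, 0.1459]
tool_rot: [0.03, 0.707, -0.03, 0.706]
ft_force: [-2.9, -0.2, 4.4]
grip_width: 0.0111
```

>>> play_rows --pt "0 0 0 0 0 0 0.7" --pt "0 0 0 0 0 0 0.5" --pt "0 0 0 0 0 0 0.3" --pt "0 0 0 0 0 0 0" --pt "0 0 0 0 0 0 -0.2" --pt "0 0 0 0 0 0 -0.2" --pt "0 0 0 0 0 0 -0.2"

```text
clock: 13.18
eef_pos: [0.4564, -0.1989, 0.1448]
tool_rot: [0.03, 0.707, -0.03, 0.706]
ft_force: [-0.4, 0.9, 0.0]
grip_width: 0.0513
```

>>> play_rows --pt "-5 0 0 0 0 0 -0.2" --pt "-8 0 0 0 0 0 -0.2" --pt "-12 0 0 0 0 0 -0.2" --pt "-15 0 0 0 0 0 -0.2" --pt "-15 0 0 0 0 0 -0.2" --pt "-15 0 0 0 0 0 -0.2" --pt "-15 0 0 0 0 0 -0.2" --pt "-10 0 0 0 0 0 -0.2" --pt "0 0 0 0 0 0 -0.2"

```text
clock: 13.93
eef_pos: [0.458, -0.1995, 0.243]
tool_rot: [0.029, 0.705, -0.031, 0.708]
ft_force: [-0.0, 0.1, 0.8]
grip_width: 0.0514
```

```bash
python3 chk2.py D; python3 chk.py t5.png; python3 - <<'E'
import cv2,numpy as np
a=cv2.imread("pics/sceneD.png")[130:310,180:380]; b=cv2.imread("pics/wristD.png")
a=cv2.resize(a,(444,400),interpolation=cv2.INTER_CUBIC); b=cv2.resize(b,(350,219))
cv2.imwrite("pics/D.png",np.hstack([a,np.pad(b,((0,181),(0,0),(0,0)))]))
E
```

```text
TCP rack 0.0406 0.0005 [-0.   0.1  0.8]
wrist green 4512 X [0.0365 0.0419 0.0474] Y [-0.0953 -0.0917  0.0996  0.102 ] Z [0.1737 0.1779]
wrist yellow X [-0.0191 -0.0124 -0.0077] Y [-0.0558  0.099 ]
wrist hoops 1600 [(-5, 12), (-2, 320), (1, 197), (25, 230), (28, 299), (52, 146), (55, 338), (58, 58)] Y [-0.0509  0.054 ]
   0 0.0005 [-0.0039  0.0004]
   0.028 0.0283 [-0.002   0.0283]
   0.056 0.0561 [-0.0014  0.0561]
top yellow X [-0.0204 -0.0171 -0.0101] Y [0.0702 0.098 ]
scene green 2154 X [0.0336 0.0377 0.0437] Y [-0.114  -0.0914  0.102   0.1039] Z [0.0258 0.1774]
scene yellow X [-0.0207 -0.0166 -0.0069] Y [-0.065   0.1002]
[ 0.4563 -0.1987  0.2394] nx -0.1217 e -0.4935 u 0.216 [-4.100e-01  2.350e-01  1.800e-02  1.357e+00 -1.000e-03 -3.250e-01] [ 0.8  0.2 -0.6] 0.0513120979399258
blue 1750 [0.46  0.052 0.012] [0.635 0.134 0.119] nx,e,u med [ 0.2158 -0.4992  0.1317]
red 293 [0.457 0.099 0.035] [0.637 0.153 0.124] nx,e,u med [ 0.2353 -0.4881  0.1831]
```

View pics/D.png

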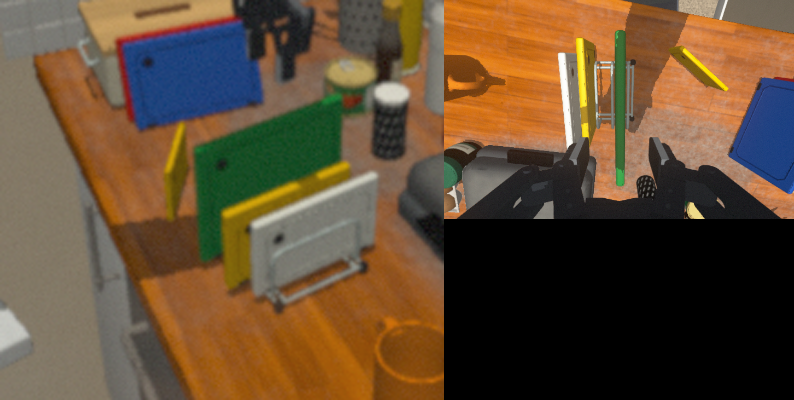

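```bash
python3 -c "
from workcell import *
print(job_done())"
```

```text
the job is handed in; nothing more can be done
None
```

The green board is now standing upright in slot 4 of the rack, the robot's left-end slot. I handed the job in with the clock reading about 14 s of the 43 s allowed.

I gripped the green board by its free top, drew it up along its lean and lowered it slowly until the force reading showed contact with the base wires. Then I opened the fingers and lifted the arm clear.

My last checks, with the gripper open and clear:
- **Height:** the board's top is about 177–178 mm above the worktop, against 177 mm expected when it sits right down on the base wires.
- **Slot fit:** its midline is at rack x of about 42 mm, which is the slot's centre. It stands upright.
- **Centring:** it is centred along the rack to within about 3 mm.
- **Stack:** the red and blue boards still lean against the bread box. The blue board settled about 10 mm towards the red one when the green left, as expected.
- **Other things:** the white and yellow boards, the tin, the pepper drum and the mug look undisturbed in the pictures; of these I re-measured only the yellow board's position.
- **Forces:** every wrist force reading was under about 6 N.

The only disagreement was between the cameras: scene and wrist differed by 1–2 mm on the board's sideways position while it hovered over the slot. The wrist view settled it before I lowered the board fully. No checks failed.

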